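# Load the heating block into the dry bath and lock it

## Task

Put the oblong aluminium heating block with six wells (not the square four-well one) into the empty pocket of the dry bath so that it sits flat on the pocket floor, then swing the bath's locking lever fully shut across it.

Things in the scene. Friction and masses are not known exactly. Their poses are not given: they have to be found in the camera images.
- oblong_block: loose aluminium block 64 (x) x 90 (y) x 32 mm, 0.3-0.5 kg, six wells in its top. Black lifting lug upright in the middle of the top: 20 mm thick (x), 30 mm long (y), its top 60 mm above the block's underside. Origin: centre of the underside, z up; both ends alike, may go in either way round. A square block (64 x 64 mm, four wells, same lug) nearby is not wanted; the two may swap places.
- dry_bath: white dry bath fixed to the bench, 106 (x) x 132 (y) x 46 mm high, grey control strip on its -x side. Origin: centre of the underside, below the pocket's middle. Pocket 78 (x) x 104 mm (y), floor at z = 12 mm; upper 10 mm of its walls flare out by 8 mm. Seated block: 90 mm side along y, top 2 mm below the rim. Lever pin at x = 58, y = 31 mm; bar 52-58 mm high, pad under it down to 47.
- lock_lever (a joint): lever angle about its upright pin, rad. 0: fully shut against a stop post, the bar lying from the pin toward the bath's -x, over the +y end of the seated block. Grows as the bar swings open toward the bath's +y (at 1.57 it points along +y). Starts open at 1.2 to 1.75, clear of the pocket. Light friction (about 1 N at the knob), no spring: stays where left.
- lever_knob (a point): middle of the lever's upright black knob, a post 14 mm in diameter standing on the bar 88 mm from the pin, 58 to 90 mm above the bench (this point 75 mm). Push it sideways along its arc to swing the lever.
Things that resemble listed ones, but are neither listed nor needed, are in the scene too. Of the things that look like the dry_bath, the smaller one is meant.

How it is judged:
By the outcome, as a careful person would: the job done as asked, in the order asked, and still so for the second after the job is handed in, with the robot touching nothing.
It also fails if it takes over 54 s, if anything falls off the work surface, if the arm or the gripper's body presses on something with over 40 N, if the wrist force passes 120 N, or if a joint passes its speed limit or range.

## Robot

A 6-joint arm with a two-finger parallel gripper is mounted at the origin on the work surface; the furniture and walls round the work are solid. World frame = base frame: x ahead of the robot, y to its left, z up, the work surface at z = 0. Lengths are in m, angles in rad, forces in N, time in s.
With the tool pointing down it reaches from about 0.25 to 0.85 m from the base axis. Payload 12.5 kg.
Tool frame: the origin (TCP) lies midway between the tips of the shut fingers; the grasp point (between the pads) lies 19 mm behind it; z points along the fingers, x is the direction in which the jaws open and shut, and the axes are right-handed (so a half turn about z gives the same grasp; the last joint's range is limited). The gripper opens to 93 mm and grips with 3 to 60 N. Pads are 15 mm wide; open, the fingers measure 128 mm over their backs; the gripper's body (75 mm by 188 mm) begins 65 mm behind the grasp point.
Start: joints at [-1.283, 0.351, 1.652, -0, 1.139, -0.085], TCP at [0.2, -0.512, 0.219] pointing down, gripper open.
Joint ranges: [-2.75, 2.75], [-0.79, 2.1], [0.01, 2.65], [-1.57, 4.71], [0.07, 3.14], [-2.87, 2.87]. Speed limits (rad/s): [2.22, 2.22, 2.79, 3.14, 3.14, 3.14].

## Interface

Orientations are given as a unit quaternion [x, y, z, w].
In Python, from rig import observe, capture, get_calibration, sign_off gives the robot as it stands.
- The arm moves only by the tool drive_tool, never from a script. Its argument "moves" is a list of rows, each a list of 3 entries, a list of its own where there are three numbers: the shift along the tool's x, y, z in mm, then the turn, a rotation vector about the tool's x, y, z in degrees, then the finger opening in mm, from 0 to 93. A call has 1 to 8 rows; each row is the pose to reach, as a shift and turn from the pose measured when the call began, along the tool's axes at that moment; what a row does not reach only later rows make up. A row lasts 1/10 s, in which the tool goes at most 50 mm and 8.59 degrees, less where a joint would pass 70% of its speed; a pose out of reach is approached as far as the arm can. A call with a gripper value outside its range is refused whole. The fingers move at their own pace and stop on an object; "squeeze" is the grip in N (left out, the last holds). Time passes only in rows, so rows that repeat a pose let the fingers close. It gives the time, the measured TCP pose, the force and the opening at its end, in the units of the state.
- observe(): the state, without advancing time (a new reading comes with each control period).
- capture(name): name is "scene" or "top"; returns the picture (384x512x3 uint8, blue, green, red); there is no depth.
- get_calibration(name): a dict with "K" (3x3 intrinsics, pixels), "k1" (the pictures are not rectified: a ray, as slopes to the right and down, at radius r is drawn at 1 + k1 r^2 times it, then the intrinsics apply), "R" (3x3) and "t" (3): a world point X has camera coordinates R X + t. Camera axes: x right, y down, z forward; pixel columns grow to the right and rows downward; lengths in m; the calibration is good to about 2 mm. A picture is of the moment at which its call begins. get_calibration takes no time and is no camera call.
- sign_off(): hands the job in, once; it reports no verdict.
The state is a dict: "clock": time; "joint_positions": joint angles; "joint_velocities": joint speeds; "joint_efforts": joint torques, N m; "tcp_pos": TCP position; "ee_rot": TCP orientation; "wrist_force": force on the tool from outside, world axes, zero at the start; "ft_torque": the same for the moment, N m; "grip_width": finger opening in m.
Only numpy, scipy, OpenCV 4.12 (cv2) and the standard library are available. Lean on these libraries where they do the work, as an engineer would, in place of code of your own. Each camera call takes 0.05 s, during which the arm holds its last target. There are 200 camera calls.

## Working session

There is one attempt and no reset: what is moved stays moved. The work goes in short steps, Python scripts to look and compute and a tool call to move; the robot and the scene stay as the last step left them, time stands still between calls to the robot, and variables do not carry over. Pictures are saved under pics/ and viewed, about 8 in all and at most 12, crops included, and the job is handed in when it is done.

Besides the shell and the picture viewer there is one more tool, called in YAML: its name, and indented under it one key for each argument. drive_tool: Moves the arm, as the interface text tells. Its arguments: {"type":"object","properties":{"moves":{"type":"array"},"squeeze":{"type":"number"}},"required":["moves"]}

```bash
mkdir -p pics; cat > h.py <<'E'
import numpy as np, cv2
from rig import *
def cal(n):
    c=get_calibration(n); return np.array(c["K"]),c["k1"],np.array(c["R"]),np.array(c["t"])
def proj(n,X):
    K,k,R,t=cal(n); p=np.atleast_2d(X)@R.T+t; s=p[:,:2]/p[:,2:]
    s=s*(1+k*(s**2).sum(1,keepdims=True)); return s@K[:2,:2].T+K[:2,2]
def at(n,uv,z):
    "pixels -> world at height z"
    K,k,R,t=cal(n); d=np.linalg.solve(K[:2,:2],(np.atleast_2d(uv)-K[:2,2]).T).T; s=d.copy()
    for _ in range(30): s=d/(1+k*(s**2).sum(1,keepdims=True))
    r=np.c_[s,np.ones(len(s))]@R; C=-R.T@t
    return C+r*((np.broadcast_to(z,len(s))-C[2])/r[:,2])[:,None]
E
python3 - <<'E'
from h import *
for n in("scene","top"):
    im=capture(n); cv2.imwrite(f"pics/{n}0.png",cv2.resize(im,(800,600),interpolation=cv2.INTER_CUBIC)); K,k,R,t=cal(n); print(n,K[0,0],k,(-R.T@t).round(3),R.round(2).tolist())
print(observe())
E
```

```text
scene 481.59014330886896 0.02109115169625103 [-0.344 -0.679  1.24 ] [[0.69, -0.72, 0.01], [-0.55, -0.54, -0.64], [0.47, 0.44, -0.77]]
top 388.34258559837593 -0.024901685621468234 [ 0.223 -0.003  1.281] [[-0.0, -1.0, 0.03], [-0.99, 0.0, -0.11], [0.11, -0.03, -0.99]]
{'clock': 0.1, 'joint_positions': array([-1.28255978e+00,  3.51227851e-01,  1.65232563e+00, -3.77674974e-06,
        1.13907857e+00, -8.45917083e-02]), 'joint_velocities': array([ 2.84480165e-04, -2.98405884e-04, -2.44918418e-03, -9.82288830e-04,
        4.52625277e-04,  3.22478892e-05]), 'joint_efforts': array([ 7.24990095e-04, -4.98026955e+01, -2.85706043e+01,  7.00391689e-02,
        2.39068607e-02, -5.04170043e-05]), 'tcp_pos': array([ 0.2002823 , -0.51192546,  0.21814344]), 'ee_rot': array([ 8.25909180e-01, -5.63802940e-01, -4.04015007e-04, -3.26896024e-04]), 'wrist_force': array([ 0.11049939,  0.03776124, -1.31763202]), 'ft_torque': array([0.07095421, 0.03380113, 0.00414604]), 'grip_width': 0.09299195615702012}
```

View pics/top0.png

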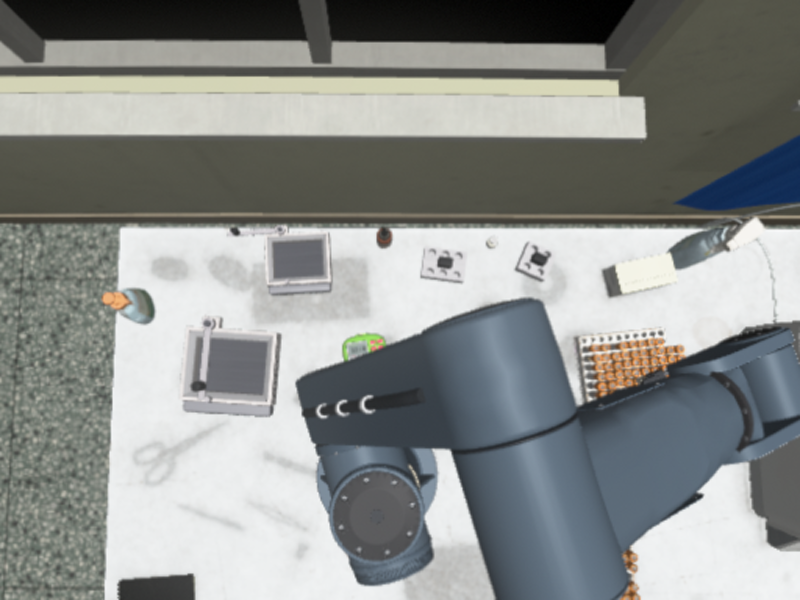

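View pics/scene0.png

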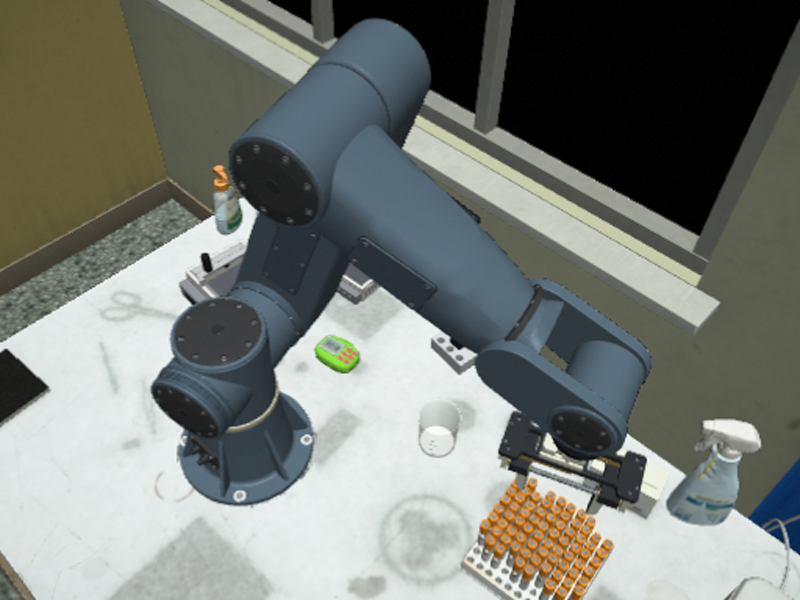

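The top picture shows two baths: a smaller one at (298,262) with its lever open to the left (knob ~(235,232)), and a larger decoy at (230,370). It also shows two blocks: an oblong one at (444,264) and a square one at (535,260). The smaller bath and the oblong six-well block fit the description. I'll confirm both in an enlarged crop.

```bash
python3 - <<'E'
from h import *
im=cv2.imread  # noqa
im=capture("top"); cv2.imwrite("pics/t1raw.png",im)
c=im[135:200,140:365]; c=cv2.resize(c,None,fx=3.5,fy=3.5,interpolation=cv2.INTER_CUBIC)
a=cv2.resize(im[138:198,140:220],(800,600),interpolation=cv2.INTER_CUBIC)[:, :]
b=cv2.resize(im[145:190,262:362],(800,360),interpolation=cv2.INTER_CUBIC)
a=cv2.resize(im[140:192,145:215],(0,0),fx=5.5,fy=5.5,interpolation=cv2.INTER_CUBIC)
b=cv2.resize(im[150:185,262:362],(0,0),fx=8,fy=8,interpolation=cv2.INTER_CUBIC)
out=np.zeros((600,800,3),np.uint8); out[:286,:385]=a; out[300:580]=b; cv2.imwrite("pics/t1.png",out)
E
```

```text
(no output)
```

View pics/t1.png

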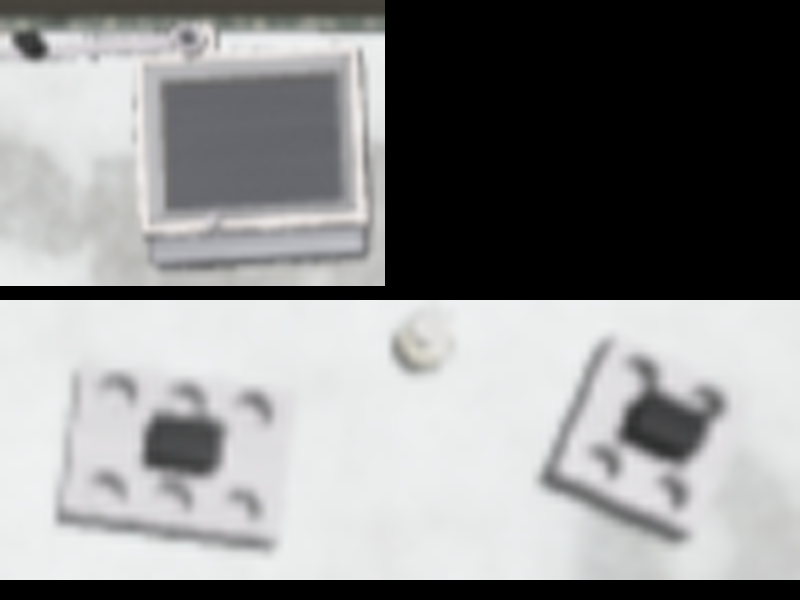

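The crop confirms it: six wells on the left block at crop (170,455), four wells on the right one, and an empty pocket in the small bath. The lever lies from its pin at (190,40) to the knob at (30,43).

```bash
python3 - <<'E'
from h import *
def A(p): return (np.array(p,float)+.5)/5.5-.5+[145,140]
def B(p): p=np.array(p,float)-[0,300]; return (p+.5)/8-.5+[262,150]
def rect(n,P):
    c=P.mean(0); u=(P[0]-P[1]+P[3]-P[2])/2; v=(P[0]-P[3]+P[1]-P[2])/2
    print(n,c.round(4),"ylen",np.linalg.norm(u).round(4),"xlen",np.linalg.norm(v).round(4),"yaw_y",np.degrees(np.arctan2(-u[0],u[1])).round(1),"yaw_x",np.degrees(np.arctan2(v[1],v[0])).round(1))
rect("block",at("top",B([(80,373),(297,390),(275,542),(60,515)]),.032))
rect("bath",at("top",A([(140,62),(360,48),(366,220),(145,235)]),.046))
rect("pocketfloor",at("top",A([(163,80),(338,70),(343,200),(166,212)]),.012))
print("lug .060",at("top",B([(184,440)]),.06))
k=at("top",A([(30,43)]),.075)[0];p=at("top",A([(190,40)]),.06)[0]; print("knob",k,"pin",p,np.linalg.norm((k-p)[:2]))
E
```

```text
block [ 0.4347 -0.1384  0.032 ] ylen 0.0888 xlen 0.0615 yaw_y -5.8 yaw_x -8.8
bath [0.4441 0.1633 0.046 ] ylen 0.1287 xlen 0.1023 yaw_y 3.9 yaw_x 2.7
pocketfloor [0.4505 0.1681 0.012 ] ylen 0.1055 xlen 0.0798 yaw_y 3.7 yaw_x 2.6
lug .060 [[ 0.43594695 -0.13783156  0.06      ]]
knob [0.49556814 0.2876598  0.075     ] pin [0.5008747  0.19875817 0.06      ] 0.0890598588106308
```

```bash
cat >> h.py <<'E'
from scipy.spatial.transform import Rotation as Ro
def go(p,yaw):
    "target TCP pos (m), jaw heading deg -> shift mm, turn deg in tool axes now, tool straight down"
    s=observe(); Rt=Ro.from_quat(s["ee_rot"]); c,n=np.cos(np.radians(yaw)),np.sin(np.radians(yaw))
    T=Ro.from_matrix(np.array([[c,n,0],[n,-c,0],[0,0,-1]]).T)
    print("t",round(s["clock"],2),"F",s["wrist_force"].round(1),"w",s["grip_width"].round(4),"tcp",s["tcp_pos"].round(4),"|",Rt.inv().apply(np.array(p)-s["tcp_pos"]).round(4)*1000,(Rt.inv()*T).as_rotvec(degrees=True).round(1))
E
python3 - <<'E'
from h import *
go((.32,-.2,.2),-96.5)
S=.64
for n,uv,z in [("benchedge",(400,227),0),("wallfoot",(400,215),0),("sill front bottom",(400,136),.3),("sill",(400,136),.5),("bottle",(384,240),0.03),("spray",(705,245),.1),("cap",(491,242),.02),("box",(640,275),.05)]:
    print(n,at("top",[(uv[0]*S,uv[1]*S)],z).round(3))
E
```

```text
Traceback (most recent call last):
  File "h.py", line 19, in go
    print("t",round(s["clock"],2),"F",s["wrist_force"].round(1),"w",s["grip_width"].round(4),"tcp",s["tcp_pos"].round(4),"|",Rt.inv().apply(np.array(p)-s["tcp_pos"]).round(4)*1000,(Rt.inv()*T).as_rotvec(degrees=True).round(1))
                                                                    ^^^^^^^^^^^^^^^^^^^^^
AttributeError: 'float' object has no attribute 'round'
```

```bash
sed -i 's/s\["grip_width"\].round(4)/round(s["grip_width"],4)/' h.py
python3 - <<'E'
from h import *
go((.32,-.2,.2),-96.5)
S=.64
for n,uv,z in [("benchedge",(400,227),0),("wallfoot",(400,215),0),("sill front bottom",(400,136),.3),("sill",(400,136),.5),("bottle",(384,240),0.03),("spray",(705,245),.1),("cap",(491,242),.02),("box",(640,275),.05)]:
    print(n,at("top",[(uv[0]*S,uv[1]*S)],z).round(3))
E
```

```text
t 0.15 F [-0.8  0.5 -0.4] w 0.0928 tcp [ 0.2003 -0.512   0.2183] | [-246.9 -225.1   18.5] [ 0.   0.  27.9]
benchedge [[ 0.521 -0.049  0.   ]]
wallfoot [[ 0.547 -0.049  0.   ]]
sill front bottom [[ 0.607 -0.039  0.3  ]]
sill [[ 0.529 -0.031  0.5  ]]
bottle [[ 0.486 -0.014  0.03 ]]
spray [[ 0.463 -0.662  0.1  ]]
cap [[ 0.484 -0.242  0.02 ]]
box [[ 0.409 -0.547  0.05 ]]
```

drive_tool:
  moves:
    - [[-246,-225,18],[0,0,27.9],60]
    - [[-246,-225,18],[0,0,27.9],60]
    - [[-246,-225,18],[0,0,27.9],60]
    - [[-246,-225,18],[0,0,27.9],60]
    - [[-246,-225,18],[0,0,27.9],60]
    - [[-246,-225,18],[0,0,27.9],60]
    - [[-246,-225,18],[0,0,27.9],60]
    - [[-246,-225,18],[0,0,27.9],60]

```text
clock: 0.95
tcp_pos: [0.3207, -0.1978, 0.2002]
ee_rot: [-0.667, 0.745, 0.001, 0.0]
wrist_force: [-0.0, -0.1, -0.7]
grip_width: 0.06
```

```bash
python3 - <<'E'
from h import *
go((.4355,-.138,.12),-97)
im=capture("scene"); cv2.imwrite("pics/s1raw.png",im); print(proj("scene",[[.4355,-.138,.032],[.445,.164,.046]]))
cv2.imwrite("pics/s1.png",cv2.resize(im,(800,600)))
E
```

```text
t 0.95 F [-0.  -0.1 -0.7] w 0.06 tcp [ 0.3207 -0.1978  0.2002] | [ -71.9 -107.6   80.3] [0.  0.1 0.7]
[[291.74303681 219.18479166]
 [227.05727323 166.45733444]]
```

View pics/s1.png

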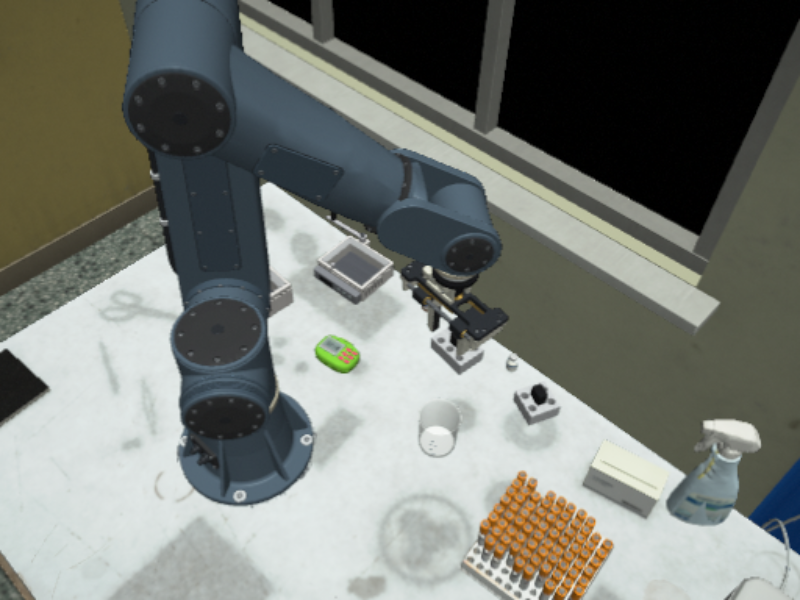

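The picture shows the gripper near (455,310), not yet over the oblong block at (457,350). The bath at (355,266) is in clear view and matches the projected position.

drive_tool:
  moves:
    - [[-72,-107,80],[0,0,0.5],60]
    - [[-72,-107,80],[0,0,0.5],60]
    - [[-72,-107,80],[0,0,0.5],60]
    - [[-72,-107,80],[0,0,0.5],60]
    - [[-72,-107,80],[0,0,0.5],60]

```text
clock: 1.5
tcp_pos: [0.4347, -0.1403, 0.1197]
ee_rot: [-0.664, 0.748, 0.001, -0.0]
wrist_force: [-1.2, 0.1, 1.1]
grip_width: 0.0599
```

```bash
python3 - <<'E'
from h import *
go((.4355,-.138,.037),-97)
im=capture("scene"); cv2.imwrite("pics/s2.png",cv2.resize(im[150:270,210:370],(800,600),interpolation=cv2.INTER_CUBIC))
E
```

```text
t 1.5 F [-1.2  0.1  1.1] w 0.0599 tcp [ 0.4347 -0.1403  0.1197] | [-2.3 -0.8 82.7] [0.1 0.1 0.2]
```

View pics/s2.png

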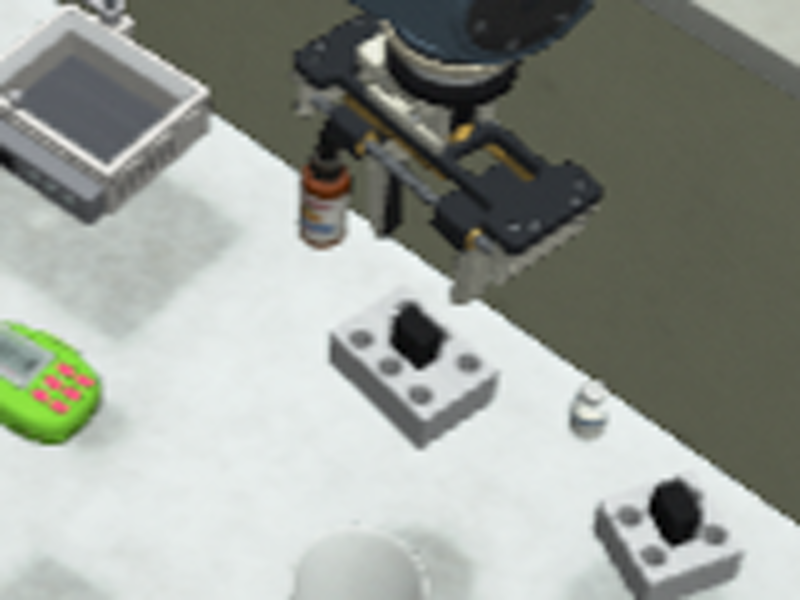

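The crop shows the gripper hovering at (440,230), above the six-well block with its lug at (418,335). The bath rim corners are visible, so I'll use them as a second view to cross-check.

```bash
python3 - <<'E'
from h import *
def C(p): return (np.array(p,float)+.5)/5-.5+[210,150]
print("lug top",at("scene",C([(418,313)]),.06))
b=at("scene",C([(330,337),(419,420),(497,376)]),.032); print("block top W,S,E corners",b.round(4),"centre",((b[0]+b[2])/2).round(4), np.linalg.norm(b[0]-b[1]),np.linalg.norm(b[1]-b[2]),"yaw",np.degrees(np.arctan2(-(b[0]-b[1])[0],(b[0]-b[1])[1])))
r=at("scene",C([(68,8),(210,92),(107,175)]),.046); print("bath rim N,E,S",r.round(4),np.linalg.norm(r[0]-r[1]),np.linalg.norm(r[1]-r[2]))
E
```

```text
lug top [[ 0.44170568 -0.13574963  0.06      ]]
block top W,S,E corners [[ 0.4062 -0.0955  0.032 ]
 [ 0.3962 -0.1785  0.032 ]
 [ 0.4565 -0.1913  0.032 ]] centre [ 0.4314 -0.1434  0.032 ] 0.08354031912490857 0.061723745738739386 yaw -6.90167992310556
bath rim N,E,S [[0.4878 0.2271 0.046 ]
 [0.4988 0.0988 0.046 ]
 [0.3956 0.095  0.046 ]] 0.1287428174588833 0.10330797727090275
```

drive_tool:
  moves:
    - [[-2,-1,50],[0,0,0],60]
    - [[-2,-1,83],[0,0,0],60]
    - [[-2,-1,83],[0,0,0],60]
    - [[-2,-1,83],[0,0,0],10]
    - [[-2,-1,83],[0,0,0],10]
    - [[-2,-1,83],[0,0,0],10]
    - [[-2,-1,83],[0,0,0],10]
    - [[-2,-1,83],[0,0,0],10]
  squeeze: 35

```text
clock: 2.35
tcp_pos: [0.4362, -0.1392, 0.0386]
ee_rot: [-0.664, 0.748, -0.0, 0.0]
wrist_force: [-1.8, -1.8, 10.5]
grip_width: 0.0299
```

```bash
python3 - <<'E'
from h import *
go((.4355,-.138,.12),-97)
E
```

```text
t 2.35 F [-1.8 -1.8 10.5] w 0.0299 tcp [ 0.4362 -0.1392  0.0386] | [ -1.1   0.8 -81.4] [-0.1 -0.   0.2]
```

Opening is 29.9 mm, so it holds the lug. Lifting.

drive_tool:
  moves:
    - [[0,0,-20],[0,0,0],10]
    - [[0,0,-50],[0,0,0],10]
    - [[0,0,-85],[0,0,0],10]
    - [[0,0,-85],[0,0,0],10]
    - [[0,0,-85],[0,0,0],10]
  squeeze: 50

```text
clock: 2.85
tcp_pos: [0.4359, -0.139, 0.1233]
ee_rot: [-0.664, 0.748, -0.001, 0.0]
wrist_force: [-1.4, -0.4, -5.6]
grip_width: 0.0292
```

```bash
python3 - <<'E'
from h import *
go((.4445,.164,.13),-86.7)
im=capture("scene"); cv2.imwrite("pics/s3.png",cv2.resize(im[130:250,210:370],(800,600),interpolation=cv2.INTER_CUBIC))
E
```

```text
t 2.85 F [-1.4 -0.4 -5.6] w 0.0292 tcp [ 0.4359 -0.139   0.1233] | [-301.9   27.5   -6.8] [ -0.1  -0.  -10.1]
```

View pics/s3.png

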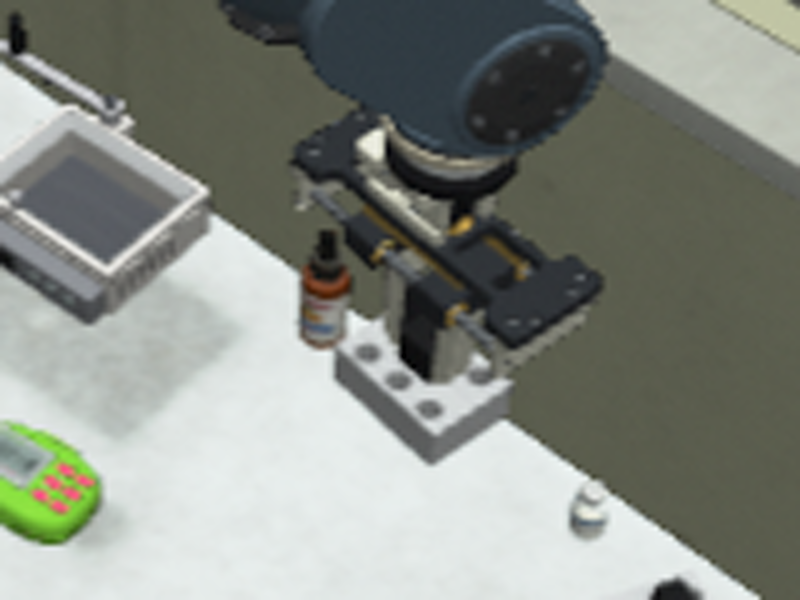

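The block is lifted level and clear of the bench at (425,400). A dropper bottle stands at (325,290), so I'll carry the block past it with a detour toward the robot.

drive_tool:
  moves:
    - [[-35,35,-25],[0,0,-2],10]
    - [[-75,53,-25],[0,0,-4],10]
    - [[-115,53,-25],[0,0,-6],10]
    - [[-155,53,-25],[0,0,-8],10]
    - [[-195,53,-25],[0,0,-10.1],10]
    - [[-235,48,-20],[0,0,-10.1],10]
    - [[-270,38,-15],[0,0,-10.1],10]
    - [[-302,28,-7],[0,0,-10.1],10]

```text
clock: 3.7
tcp_pos: [0.443, 0.166, 0.1278]
ee_rot: [0.727, -0.686, -0.001, 0.001]
wrist_force: [1.0, -0.5, -4.5]
grip_width: 0.0295
```

drive_tool:
  moves:
    - [[0,0,0],[0,0,0],10]
    - [[0,0,0],[0,0,0],10]

```text
clock: 3.9
tcp_pos: [0.4417, 0.1661, 0.1259]
ee_rot: [0.728, -0.686, -0.002, 0.003]
wrist_force: [-0.1, -0.0, -5.6]
grip_width: 0.0296
```

```bash
python3 - <<'E'
from h import *
go((.4445,.164,.075),-86.7)
im=capture("scene"); cv2.imwrite("pics/s4.png",cv2.resize(im[100:220,150:310],(800,600),interpolation=cv2.INTER_CUBIC))
E
```

```text
t 3.9 F [-0.1 -0.  -5.6] w 0.0296 tcp [0.4417 0.1661 0.1259] | [ 2.2 -3.1 50.8] [ 0.4 -0.1  0.1]
```

View pics/s4.png

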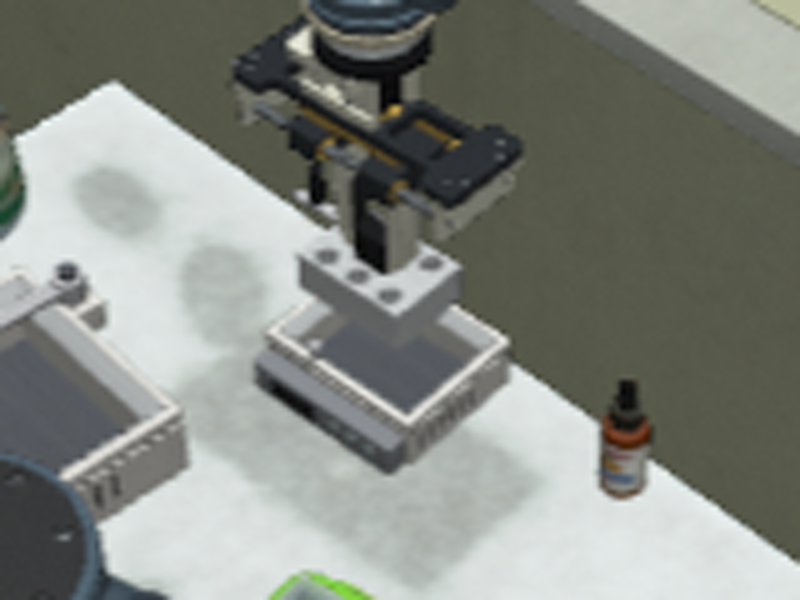

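The block hangs level over the pocket. I'll compare its visible corners, (300,258), (403,317) and (462,266), with the rim corners, (267,332), (410,420) and (508,340), from this same camera.

```bash
python3 - <<'E'
from h import *
def C(p): return (np.array(p,float)+.5)/5-.5+[150,100]
for n,p,z in(("block",[(300,257),(403,318),(462,266)],.1193),("rim",[(267,332),(409,420),(509,341)],.046)):
    b=at("scene",C(p),z); u=b[0]-b[1]; v=b[2]-b[1]
    print(n,b.round(4).tolist(),"c",((b[0]+b[2])/2).round(4),np.linalg.norm(u).round(4),np.linalg.norm(v).round(4),"yaw",np.degrees([np.arctan2(-u[0],u[1]),np.arctan2(v[1],v[0])]).round(1))
E
```

```text
block [[0.4058, 0.2043, 0.1193], [0.414, 0.1155, 0.1193], [0.4751, 0.1218, 0.1193]] c [0.4405 0.163  0.1193] 0.0892 0.0615 yaw [5.3 5.9]
rim [[0.3886, 0.2244, 0.046], [0.3997, 0.0972, 0.046], [0.499, 0.0999, 0.046]] c [0.4438 0.1622 0.046 ] 0.1277 0.0994 yaw [5.  1.6]
```

drive_tool:
  moves:
    - [[1,-3.5,20],[0.4,0,1],10]
    - [[1,-3.5,35],[0.4,0,1],10]
    - [[1,-3.5,48],[0.4,0,1],10]
    - [[1,-3.5,56],[0.4,0,1],10]
    - [[1,-3.5,62],[0.4,0,1],10]
    - [[1,-3.5,66],[0.4,0,1],10]
    - [[1,-3.5,69],[0.4,0,1],10]
    - [[1,-3.5,70],[0.4,0,1],10]

```text
clock: 4.75
tcp_pos: [0.445, 0.1646, 0.0564]
ee_rot: [0.721, -0.693, 0.001, -0.0]
wrist_force: [1.2, -0.5, -4.6]
grip_width: 0.0296
```

```bash
python3 - <<'E'
from h import *
go((.445,.165,.0506),-86)
E
```

```text
t 4.75 F [ 1.2 -0.5 -4.6] w 0.0296 tcp [0.445  0.1646 0.0564] | [-0.4  0.   5.8] [-0.1 -0.  -1.7]
```

No contact so far. The underside is about 18 mm up, inside the straight part of the pocket. Lowering the rest of the way.

drive_tool:
  moves:
    - [[0,0,2],[0,0,0],10]
    - [[0,0,4],[0,0,0],10]
    - [[0,0,5.5],[0,0,0],10]
    - [[0,0,6.5],[0,0,0],10]
    - [[0,0,6.5],[0,0,0],10]

```text
clock: 5.25
tcp_pos: [0.4451, 0.1646, 0.0506]
ee_rot: [0.721, -0.693, 0.001, -0.0]
wrist_force: [-4.1, -1.3, 8.0]
grip_width: 0.0297
```

drive_tool:
  moves:
    - [[0,0,0],[0,0,0],60]
    - [[0,0,0],[0,0,0],60]
    - [[0,0,0],[0,0,0],60]
    - [[0,0,-30],[0,0,0],60]
    - [[0,0,-80],[0,0,0],60]
    - [[0,0,-100],[0,0,0],0]
    - [[0,0,-100],[0,0,0],0]
    - [[0,0,-100],[0,0,0],0]

```text
clock: 6.05
tcp_pos: [0.4448, 0.1646, 0.1501]
ee_rot: [0.721, -0.693, 0.001, -0.0]
wrist_force: [-0.2, -0.4, -1.3]
grip_width: 0.0404
```

```bash
python3 - <<'E'
from h import *
go((.46,.31,.13),-86.7)
im=capture("scene"); cv2.imwrite("pics/s5.png",cv2.resize(im[100:220,150:310],(800,600),interpolation=cv2.INTER_CUBIC))
E
```

```text
t 6.05 F [-0.2 -0.4 -1.3] w 0.0404 tcp [0.4448 0.1646 0.1501] | [-144.7  -21.1   20. ] [-0.1 -0.  -1. ]
```

View pics/s5.png

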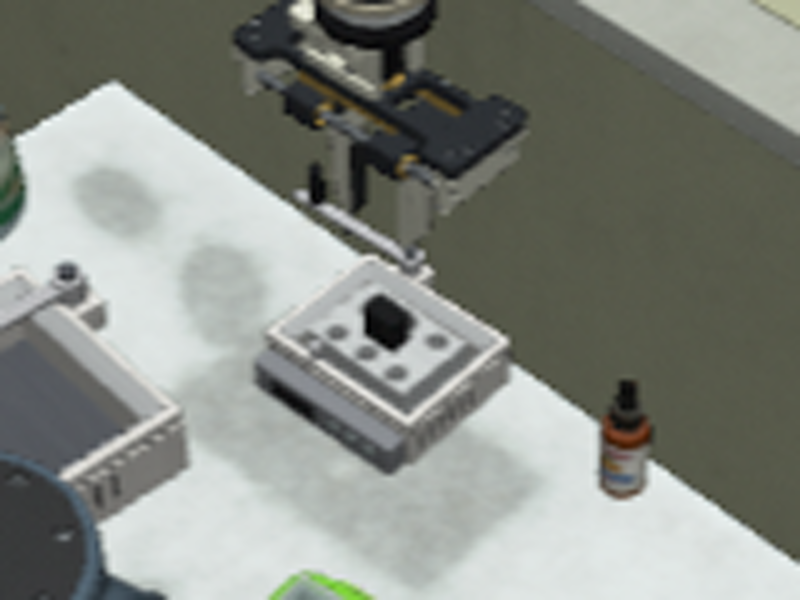

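The block is seated flat inside the rim with the lug upright at (385,320), and its edge gap is even. The lever is still open, with its knob at (317,185). Next I'll plan the lever push: closed fingers behind the knob, jaw axis along the bar.

```bash
cat >> h.py <<'E'
P=np.array([.5003,.198]); BY=3.3
def push(th,d,z=.066):
    f=np.radians(th+BY); e=np.array([np.cos(f),np.sin(f)]); t=np.array([-e[1],e[0]])
    go((*(P+.088*e-d*t),z),th+BY-180)
E
python3 - <<'E'
from h import *
push(90,.03,.15)
E
```

```text
t 6.1 F [-0.   0.6 -0.3] w 0.0362 tcp [0.4444 0.1645 0.1495] | [-119.7  -85.7   -0.7] [ 0.  -0.1 -1. ]
```

drive_tool:
  moves:
    - [[-40,-28,-5],[0,0,-1],0]
    - [[-80,-57,-5],[0,0,-1],0]
    - [[-120,-86,-3],[0,0,-1],0]
    - [[-120,-86,0],[0,0,-1],0]
    - [[-120,-86,0],[0,0,-1],0]
    - [[-120,-86,40],[0,0,-1],0]
    - [[-120,-86,83],[0,0,-1],0]
    - [[-120,-86,83],[0,0,-1],0]

```text
clock: 6.9
tcp_pos: [0.5216, 0.2852, 0.0611]
ee_rot: [0.727, -0.687, -0.002, 0.005]
wrist_force: [-0.1, -0.1, 0.2]
grip_width: 0.0008
```

```bash
python3 - <<'E'
from h import *
for th,d in [(90,.03),(90,.02),(86,.0145),(78,.0145),(70,.0145),(62,.0145),(54,.0145),(46,.0145),(38,.0145)]: push(th,d)
im=capture("scene"); cv2.imwrite("pics/s6.png",cv2.resize(im[80:200,150:310],(800,600),interpolation=cv2.INTER_CUBIC))
E
```

```text
t 6.9 F [-0.1 -0.1  0.2] w 0.0008 tcp [0.5216 0.2852 0.0611] | [-2.1 -3.7 -4.9] [ 0.6 -0.3 -0. ]
t 6.9 F [-0.1 -0.1  0.2] w 0.0008 tcp [0.5216 0.2852 0.0611] | [-2.1  6.3 -4.8] [ 0.6 -0.3 -0. ]
t 6.9 F [-0.1 -0.1  0.2] w 0.0008 tcp [0.5216 0.2852 0.0611] | [-0.9  5.7 -4.8] [ 0.6 -0.3  4. ]
t 6.9 F [-0.1 -0.1  0.2] w 0.0008 tcp [0.5216 0.2852 0.0611] | [ 2.8 -6.2 -4.9] [ 0.6 -0.3 12. ]
t 6.9 F [-0.1 -0.1  0.2] w 0.0008 tcp [0.5216 0.2852 0.0611] | [  8.1 -17.4  -5. ] [ 0.5 -0.4 20. ]
t 6.9 F [-0.1 -0.1  0.2] w 0.0008 tcp [0.5216 0.2852 0.0611] | [ 15.  -27.8  -5.1] [ 0.5 -0.4 28. ]
t 6.9 F [-0.1 -0.1  0.2] w 0.0008 tcp [0.5216 0.2852 0.0611] | [ 23.2 -37.1  -5.1] [ 0.5 -0.5 36. ]
t 6.9 F [-0.1 -0.1  0.2] w 0.0008 tcp [0.5216 0.2852 0.0611] | [ 32.6 -45.3  -5.2] [ 0.4 -0.5 44. ]
t 6.9 F [-0.1 -0.1  0.2] w 0.0008 tcp [0.5216 0.2852 0.0611] | [ 43.1 -52.   -5.2] [ 0.4 -0.5 52. ]
```

View pics/s6.png

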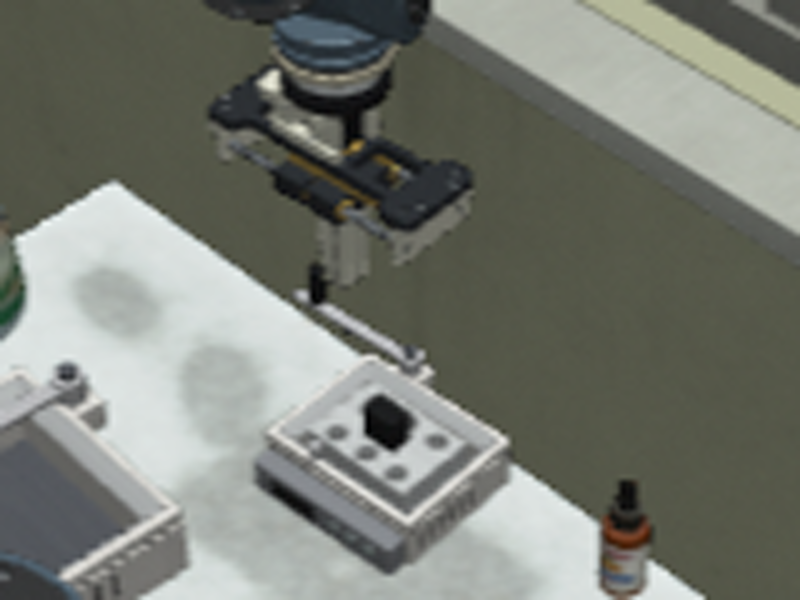

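The fingers are behind the knob at (350,260), on its +x side; the knob is at (317,285). My angle sign was wrong: the bar's heading grows from 90 to 180° as it shuts. Replanning the arc.

```bash
python3 - <<'E'
from h import *
print(at("scene",(np.array([[317,285]])+.5)/5-.5+[150,80],.075))
for h,d in [(90,.02),(93,.0145),(100,.0145),(107,.0145),(114,.0145),(121,.0145),(128,.0145),(135,.0145)]: push(h,d)
E
```

```text
[[0.49374219 0.28375882 0.075     ]]
t 6.95 F [0.3 0.5 0.9] w 0.0006 tcp [0.5235 0.2862 0.0644] | [-1.3  8.2 -1.5] [ 0.3 -0.2 -0. ]
t 6.95 F [0.3 0.5 0.9] w 0.0006 tcp [0.5235 0.2862 0.0644] | [-1.9 18.4 -1.5] [ 0.3 -0.2 -3. ]
t 6.95 F [0.3 0.5 0.9] w 0.0006 tcp [0.5235 0.2862 0.0644] | [-2.5 29.2 -1.4] [  0.4  -0.2 -10. ]
t 6.95 F [0.3 0.5 0.9] w 0.0006 tcp [0.5235 0.2862 0.0644] | [-1.7 40.1 -1.3] [  0.4  -0.1 -17. ]
t 6.95 F [0.3 0.5 0.9] w 0.0006 tcp [0.5235 0.2862 0.0644] | [ 0.4 50.8 -1.3] [  0.4  -0.1 -24. ]
t 6.95 F [0.3 0.5 0.9] w 0.0006 tcp [0.5235 0.2862 0.0644] | [ 3.8 61.1 -1.2] [  0.4  -0.1 -31. ]
t 6.95 F [0.3 0.5 0.9] w 0.0006 tcp [0.5235 0.2862 0.0644] | [ 8.5 71.  -1.1] [  0.4  -0.1 -38. ]
t 6.95 F [0.3 0.5 0.9] w 0.0006 tcp [0.5235 0.2862 0.0644] | [14.3 80.2 -1.1] [  0.4  -0.  -45. ]
```

drive_tool:
  moves:
    - [[-1,8,-3],[0.3,0,0],0]
    - [[-2,18,-4],[0.3,0,-3],0]
    - [[-2.5,29,-4],[0.4,0,-10],0]
    - [[-2,40,-4],[0.4,0,-17],0]
    - [[0,51,-4],[0.4,0,-24],0]
    - [[4,61,-4],[0.4,0,-31],0]
    - [[8.5,71,-4],[0.4,0,-38],0]
    - [[14,80,-4],[0.4,0,-45],0]

```text
clock: 7.75
tcp_pos: [0.4446, 0.2678, 0.0715]
ee_rot: [0.935, -0.354, 0.002, -0.001]
wrist_force: [0.7, -1.0, -0.4]
grip_width: 0.0005
```

```bash
python3 - <<'E'
from h import *
for h,d in [(135,.0145),(142,.0145),(149,.0145),(156,.0145),(163,.0145),(169,.0145),(174,.0145),(178,.0145),(180,.0145)]: push(h,d,.069)
E
```

```text
t 7.75 F [ 0.7 -1.  -0.4] w 0.0005 tcp [0.4446 0.2678 0.0715] | [0.  0.6 2.5] [-0.2 -0.1  0.3]
t 7.75 F [ 0.7 -1.  -0.4] w 0.0005 tcp [0.4446 0.2678 0.0715] | [-1.1 11.4  2.5] [-0.2 -0.1 -6.7]
t 7.75 F [ 0.7 -1.  -0.4] w 0.0005 tcp [0.4446 0.2678 0.0715] | [-1.  22.3  2.4] [ -0.2  -0.2 -13.7]
t 7.75 F [ 0.7 -1.  -0.4] w 0.0005 tcp [0.4446 0.2678 0.0715] | [ 0.5 33.1  2.4] [ -0.2  -0.2 -20.7]
t 7.75 F [ 0.7 -1.  -0.4] w 0.0005 tcp [0.4446 0.2678 0.0715] | [ 3.3 43.6  2.4] [ -0.2  -0.2 -27.7]
t 7.75 F [ 0.7 -1.  -0.4] w 0.0005 tcp [0.4446 0.2678 0.0715] | [ 6.7 52.3  2.3] [ -0.1  -0.2 -33.7]
t 7.75 F [ 0.7 -1.  -0.4] w 0.0005 tcp [0.4446 0.2678 0.0715] | [10.2 59.3  2.3] [ -0.1  -0.2 -38.7]
t 7.75 F [ 0.7 -1.  -0.4] w 0.0005 tcp [0.4446 0.2678 0.0715] | [13.5 64.6  2.3] [ -0.1  -0.2 -42.7]
t 7.75 F [ 0.7 -1.  -0.4] w 0.0005 tcp [0.4446 0.2678 0.0715] | [15.2 67.2  2.3] [ -0.1  -0.2 -44.7]
```

Force is about 1.2 N, as expected while pushing the lever.

drive_tool:
  moves:
    - [[-1,11,2],[0,0,-6.7],0]
    - [[-1,22,2],[0,0,-13.7],0]
    - [[0.5,33,2],[0,0,-20.7],0]
    - [[3,43.5,2],[0,0,-27.7],0]
    - [[6.5,52,2],[0,0,-33.7],0]
    - [[10,59,2],[0,0,-38.7],0]
    - [[10,59,2],[0,0,-38.7],0]

```text
clock: 8.45
tcp_pos: [0.4133, 0.2167, 0.0714]
ee_rot: [1.0, -0.023, 0.003, -0.001]
wrist_force: [0.3, -0.7, -0.1]
grip_width: 0.0006
```

```bash
python3 - <<'E'
from h import *
for h in (174,178,180): push(h,.0145,.069)
im=capture("scene"); cv2.imwrite("pics/s7.png",cv2.resize(im[100:220,150:310],(800,600),interpolation=cv2.INTER_CUBIC))
E
```

```text
t 8.45 F [ 0.3 -0.7 -0.1] w 0.0006 tcp [0.4133 0.2167 0.0714] | [-0.3  0.1  2.3] [-0.1 -0.4  0. ]
t 8.45 F [ 0.3 -0.7 -0.1] w 0.0006 tcp [0.4133 0.2167 0.0714] | [-1.1  6.3  2.3] [-0.1 -0.4 -4. ]
t 8.45 F [ 0.3 -0.7 -0.1] w 0.0006 tcp [0.4133 0.2167 0.0714] | [-1.3  9.4  2.3] [-0.1 -0.4 -6. ]
```

View pics/s7.png

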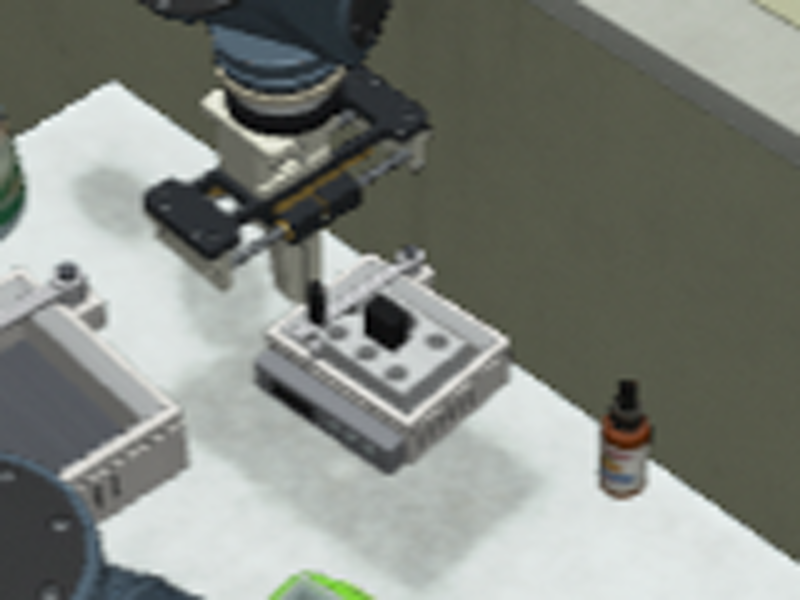

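The lever is nearly shut, with the knob at (317,303) and the stop post at (313,342). I'll push in small steps until the stop is felt.

drive_tool:
  moves:
    - [[-0.5,3,2],[0,0,-2],0]
    - [[-1,6,2],[0,0,-4],0]
    - [[-1,8,2],[0,0,-5.5],0]
    - [[-1,9,2],[0,0,-6],0]
    - [[-1,9,2],[0,0,-6],0]

```text
clock: 9.0
tcp_pos: [0.4126, 0.2088, 0.0699]
ee_rot: [1.0, 0.026, 0.004, -0.001]
wrist_force: [0.1, 3.8, 3.1]
grip_width: 0.0004
```

drive_tool:
  moves:
    - [[0,1.5,0],[0,0,0],0]
    - [[0,2.5,0],[0,0,0],0]
    - [[0,3,0],[0,0,0],0]
    - [[0,3,0],[0,0,0],0]

```text
clock: 9.4
tcp_pos: [0.4128, 0.208, 0.0702]
ee_rot: [1.0, 0.025, 0.005, -0.003]
wrist_force: [-4.2, 22.7, -3.1]
grip_width: 0.0008
```

It reached a firm stop: 22.7 N after only 0.8 mm of travel. Backing straight off, then up and clear.

drive_tool:
  moves:
    - [[0,-5,0],[0,0,0],0]
    - [[0,-20,0],[0,0,0],0]
    - [[0,-40,0],[0,0,0],0]
    - [[0,-45,-30],[0,0,0],0]
    - [[30,-60,-80],[0,0,0],0]
    - [[70,-70,-120],[0,0,0],0]
    - [[100,-80,-130],[0,0,0],0]
    - [[100,-80,-130],[0,0,0],0]

```text
clock: 10.2
tcp_pos: [0.5123, 0.2937, 0.2055]
ee_rot: [1.0, 0.024, 0.009, -0.005]
wrist_force: [-1.3, -1.4, -0.8]
grip_width: 0.0003
```

```bash
python3 - <<'E'
from h import *
go((0.3,.3,.2),0)
im=capture("scene"); t=capture("top"); 
a=cv2.resize(im[140:200,190:270],(400,300),interpolation=cv2.INTER_CUBIC); b=cv2.resize(t[140:194,145:217],(400,300),interpolation=cv2.INTER_CUBIC)
cv2.imwrite("pics/f.png",np.hstack([a,b]))
E
```

```text
t 10.2 F [-1.3 -1.4 -0.8] w 0.0003 tcp [0.5123 0.2937 0.2055] | [-211.8  -16.5    1.9] [-0.5 -1.   2.8]
```

View pics/f.png

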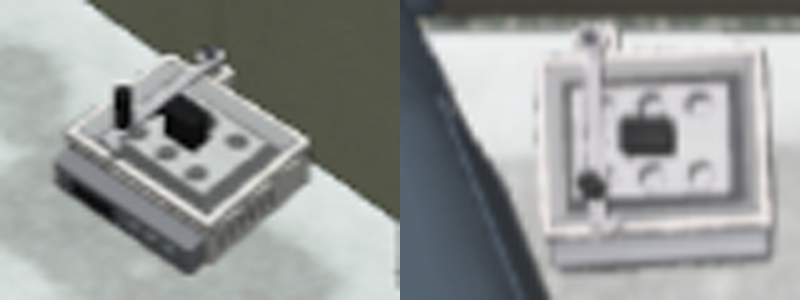

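```bash
python3 - <<'E'
from h import *
k1=at("top",(np.array([[192,185]])+.5)/5.556-.5+[145,140],.078)[0]; p=at("top",(np.array([[191,38]])+.5)/5.556-.5+[145,140],.06)[0]
k2=at("scene",(np.array([[122,107]])+.5)/5-.5+[190,140],.075)[0]
for k in(k1,k2): print(k.round(4),"theta deg",[(180+BY-np.degrees(np.arctan2(*(k[:2]-q)[::-1]))%360).round(1) for q in(P,p[:2])])
E
```

```text
[0.414  0.1942 0.078 ] theta deg [np.float64(0.8), np.float64(-0.0)]
[0.4128 0.1933 0.075 ] theta deg [np.float64(0.2), np.float64(-0.6)]
```

Both views put the lever at 0 ± 1°, so it is shut. Handing in.

```bash
python3 -c "from rig import *; print(sign_off())"
```

```text
the job is handed in; nothing more can be done
None
```

The six-well oblong block is in the smaller bath's pocket and the locking lever is swung fully shut across it. I handed the job in at about 10.3 s on the robot's clock.

- **Block:** I lifted it by its lug and carried it around the dropper bottle. It touched the pocket floor at the expected height (TCP 50.6 mm, 8 N), and the pictures show it flat inside the rim.
- **Lever:** I pushed the knob round with closed fingers until it met the stop (22.7 N after only 0.8 mm of travel), then backed off. Afterwards both cameras put the lever at about 0 (-0.6 to 0.8°).
- **Robot:** it is clear of everything, and the wrist force is about 2 N, close to sensor noise.
- **Disagreements:** my position estimates for the bath and block differed by up to about 5 mm between views, mostly within the pocket's 7 mm clearance. My first plan for the lever arc had the angle sign wrong, which I caught before moving. No final check failed.

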